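# Swap mixed-up capped fittings back into their colour holders

### The job

The four inspected fittings have been put back in each other's holders. Bring each one to the holder that matches its cap colour, standing upright and fully down in it, using the white holder as the only parking spot on the way and leaving it empty. Keep the fittings upright, never set one down on the bench, and leave the amber bottle where it is.

Things in the scene. Friction and masses are not known exactly. Their poses are not given: they have to be found in the camera images.
- fitting_red: Stainless fitting with a red protective cap, standing upright, loose, about 130 g, 60 mm tall, round about its z axis. Origin: centre of its underside; z up along it. Steel foot disc 30 mm in diameter and 8 mm high, thinner steel waist (20 mm diameter, to 26 mm height), collar 26 mm in diameter to 34 mm height, then the red cap, 32 mm in diameter, from 34 to 60 mm above the origin: the place to grip, from any side. At the start it stands in a holder of another colour.
- fitting_yellow: Stainless fitting with a yellow protective cap, standing upright, loose, about 130 g, 60 mm tall, round about its z axis. Origin: centre of its underside; z up along it. Steel foot disc 30 mm in diameter and 8 mm high, thinner steel waist (20 mm diameter, to 26 mm height), collar 26 mm in diameter to 34 mm height, then the yellow cap, 32 mm in diameter, from 34 to 60 mm above the origin: the place to grip, from any side. At the start it stands in a holder of another colour.
- fitting_blue: Stainless fitting with a blue protective cap, standing upright, loose, about 130 g, 60 mm tall, round about its z axis. Origin: centre of its underside; z up along it. Steel foot disc 30 mm in diameter and 8 mm high, thinner steel waist (20 mm diameter, to 26 mm height), collar 26 mm in diameter to 34 mm height, then the blue cap, 32 mm in diameter, from 34 to 60 mm above the origin: the place to grip, from any side. At the start it stands in a holder of another colour.
- fitting_green: Stainless fitting with a green protective cap, standing upright, loose, about 130 g, 60 mm tall, round about its z axis. Origin: centre of its underside; z up along it. Steel foot disc 30 mm in diameter and 8 mm high, thinner steel waist (20 mm diameter, to 26 mm height), collar 26 mm in diameter to 34 mm height, then the green cap, 32 mm in diameter, from 34 to 60 mm above the origin: the place to grip, from any side. At the start it stands in a holder of another colour.
- holder_red: Red square plastic holder, fixed to the bench, home of the fitting with the red cap. An open shallow tray 76 x 76 mm outside, 18 mm high, walls 10 mm thick, so a square well 56 x 56 mm whose floor lies 10 mm above the bench and 8 mm below the rim. Origin: centre of its underside, on the bench (z = 0); x and y along its sides, z up. It takes one fitting.
- holder_yellow: Yellow square plastic holder, fixed to the bench, home of the fitting with the yellow cap. An open shallow tray 76 x 76 mm outside, 18 mm high, walls 10 mm thick, so a square well 56 x 56 mm whose floor lies 10 mm above the bench and 8 mm below the rim. Origin: centre of its underside, on the bench (z = 0); x and y along its sides, z up. It takes one fitting.
- holder_blue: Blue square plastic holder, fixed to the bench, home of the fitting with the blue cap. An open shallow tray 76 x 76 mm outside, 18 mm high, walls 10 mm thick, so a square well 56 x 56 mm whose floor lies 10 mm above the bench and 8 mm below the rim. Origin: centre of its underside, on the bench (z = 0); x and y along its sides, z up. It takes one fitting.
- holder_green: Green square plastic holder, fixed to the bench, home of the fitting with the green cap. An open shallow tray 76 x 76 mm outside, 18 mm high, walls 10 mm thick, so a square well 56 x 56 mm whose floor lies 10 mm above the bench and 8 mm below the rim. Origin: centre of its underside, on the bench (z = 0); x and y along its sides, z up. It takes one fitting.
- holder_white: White square plastic holder, fixed to the bench, the spare one: it belongs to no fitting, is empty at the start and must be empty at the end. An open shallow tray 76 x 76 mm outside, 18 mm high, walls 10 mm thick, so a square well 56 x 56 mm whose floor lies 10 mm above the bench and 8 mm below the rim. Origin: centre of its underside, on the bench (z = 0); x and y along its sides, z up. It takes one fitting.
- bottle: Bystander: small amber glass bottle with a black cap, 44 mm in diameter, 85 mm tall, standing loose on the bench to the left of the holders (+y). Origin: centre of its underside, z up.
Mind the look-alikes: they are no part of the job. What is shaped like the fitting_blue but pink is not meant.

How it is judged:
At the end, for the whole second after the job is handed in: Each fitting stands in the holder of its cap colour: within 19 mm of its centre in plan (anywhere the foot lies flat in the well), underside at most 13.5 mm above the holder's underside, upright within 0.12 rad, at rest (under 0.02 m/s). The white holder is thus empty (horizontal distance between fitting_red and holder_red below 0.019 m and z of fitting_red in the frame of holder_red below 0.0135 m and angle between each of fitting_red, fitting_yellow, fitting_blue, fitting_green's own z axis and vertical below 0.12 rad and linear speed of each of fitting_red, fitting_yellow, fitting_blue, fitting_green below 0.02 m/s and horizontal distance between fitting_yellow and holder_yellow below 0.019 m and z of fitting_yellow in the frame of holder_yellow below 0.0135 m and horizontal distance between fitting_blue and holder_blue below 0.019 m and z of fitting_blue in the frame of holder_blue below 0.0135 m and horizontal distance between fitting_green and holder_green below 0.019 m and z of fitting_green in the frame of holder_green below 0.0135 m); the robot touches nothing.
It fails at once if a fitting is tipped over (angle between any of fitting_red, fitting_yellow, fitting_blue, fitting_green's own z axis and vertical above 0.7 rad).
It fails at once if a fitting is put down on the bench (height (world z) of any of fitting_red, fitting_yellow, fitting_blue, fitting_green below 0.004 m).
It fails at once if the bottle is moved by more than 20 mm or tipped (distance of bottle from where it was at the start of the episode above 0.02 m or angle between bottle's own z axis and vertical above 0.3 rad).
It also fails if it takes over 141 s, if anything falls off the work surface, if the arm or the gripper's body presses on something with over 40 N, if the wrist force passes 120 N, or if a joint passes its speed limit or range.

### The arm

A 6-joint arm with a two-finger parallel gripper is mounted at the origin on the work surface. World frame = base frame: x ahead of the robot, y to its left, z up, the work surface at z = 0. Lengths are in m, angles in rad, forces in N, time in s.
With the tool pointing down it reaches from about 0.4 to 0.825 m from the base axis. Payload 7 kg.
Tool frame: the origin (TCP) lies at the very end of the fingers, on their centre line; the grasp point (between the pads) lies 19 mm behind it; z points along the fingers, y is the line along which they close (so a half turn about z gives the same grasp; the last joint's range is limited). The gripper opens to 88 mm and grips with 3 to 60 N. Pads are 19 mm wide; open, the fingers measure 130 mm over their backs; the gripper's body (78 mm by 193 mm) begins 47 mm behind the grasp point.
Start: joints at [1.426, 0.359, 0.012, 0, -1.224, -0.288], TCP at [0.283, 0.613, 0.189] pointing down, gripper open.
Joint ranges: [-3.07, 3.07], [-1.43, 2.12], [-1.02, 1.25], [-3.03, 1.67], [-3.05, -0], [-3.03, 3.03]. Speed limits (rad/s): [2.39, 2.39, 3.01, 3.14, 3.14, 3.14].

### API

Orientations are given as [roll, pitch, yaw] about the fixed x, y, z axes, in that order (R = Rz(yaw) Ry(pitch) Rx(roll)).
In Python, from rig import arm gives the robot as it stands. The module is installed in compiled form; this text tells all that it offers.
- The arm moves only by the shell command python3 -m inch 'ROWS' [OPENING]. ROWS is text: rows parted by semicolons, each of 4 numbers parted by spaces: the shift along the tool's x, y, z in m, then the turn about the tool's z in rad. A call has exactly 8 rows; each row is the pose to reach, as a shift and turn from the pose commanded when the call began, along the tool's axes at that moment; what a row does not reach only later rows make up. A row lasts 1/8 s, in which the tool goes at most 62.5 mm and 10.7 degrees, less where a joint would pass 70% of its speed; a pose out of reach is approached as far as the arm can. A call with a gripper value outside its range is refused whole. OPENING is the opening, from 0 (shut) to 1 (fully open), set as the call begins (- or left out, the last holds). The fingers move at their own pace and stop on an object; the grip force is fixed at half the most. Time passes only in rows, so rows that repeat a pose let the fingers close, or fill a call up. It gives the time, the measured TCP pose, the force, the opening and the grip force at its end, in the units of the state.
- arm.state(): the state, without advancing time (a new reading comes with each control period).
- arm.camera(name): name is "side" or "top" or "wrist"; returns a dict with "color" (400x640x3 uint8, red, green, blue), "K" (3x3 intrinsics, pixels), "R" (3x3) and "t" (3): a world point X has camera coordinates R X + t. Camera axes: x right, y down, z forward; pixel columns grow to the right and rows downward; lengths in m; the calibration is good to about 2 mm. A picture is of the moment at which its call begins. There is no depth.
- arm.finish_job(): hands the job in; it is judged then, once.
Trained networks look in a picture, given as the dict that the camera call returned (one of the last four; its "shot" number tells which), for a name from the list of things; names that differ only in an ending like _2 or _b are one class to them, and where a whole thing is asked for, a point or a joint stands for the part that bears it (a point fixed in the world has none). Each returns a list of dicts, best first, with "score" (0 to 1); they miss things now and then, are a little off and sometimes report something else, mostly with a low value. They report only what shows in the picture. A call takes as long as a camera call. They do not tell look-alikes from the thing itself.
- arm.trace(picture, target): "mask" (400x640 bool, what is visible of it) and "box" ([left, top, right, bottom] in pixels, round what is visible of it).
The state is a dict: "t": time; "joint_pos": joint angles; "qd": joint speeds; "joint_efforts": joint torques, N m; "ee_pos": TCP position; "eef_rot": TCP orientation; "ft_force": force on the tool from outside, world axes, zero at the start; "ft_torque": the same for the moment, N m; "width": finger opening in m; "grasp_force": force on a finger pad.
Only numpy, scipy, OpenCV 4.12 (cv2) and the standard library are available. Lean on these libraries where they do the work, as an engineer would, in place of code of your own. Each camera call takes 0.05 s, during which the arm holds its last target. There are 200 camera calls.

## Working session

There is one attempt and no reset: what is moved stays moved. The work goes in short steps, Python scripts to look and compute and a shell command to move; the robot and the scene stay as the last step left them, time stands still between calls to the robot, and variables do not carry over. Pictures are saved under pics/ and viewed, at most 14 in all, crops included, and the job is handed in when it is done.

```bash
mkdir -p pics
cat > h.py <<'E'
import numpy as np, cv2
from rig import arm
def px2w(c,u,v,z):
    d=c["R"].T@np.linalg.inv(c["K"])@np.array([u,v,1.]); o=-c["R"].T@c["t"]
    return (o+d*(z-o[2])/d[2])[:3]
def save(c,n): cv2.imwrite(f"pics/{n}.png",c["color"][:,:,::-1])
E
python3 - <<'E'
from h import *
s=arm.state();print(s)
c=arm.camera("top");save(c,"top0");print(c["K"],-c["R"].T@c["t"])
for n in ["fitting_red","fitting_yellow","fitting_blue","fitting_green","holder_red","holder_yellow","holder_blue","holder_green","holder_white","bottle"]:
    z=.07 if n[0]=='f' else .018 if n[0]=='h' else .085
    for r in arm.trace(c,n)[:3]:
        b=r["box"];m=np.argwhere(r["mask"]).mean(0);print(n,round(r["score"],2),b,px2w(c,(b[0]+b[2])/2,(b[1]+b[3])/2,z).round(3),px2w(c,m[1],m[0],z).round(3))
E
```

```text
{'t': 0.0, 'joint_pos': array([ 1.42609331e+00,  3.59388363e-01,  1.10540701e-02, -3.61691945e-04,
       -1.22410285e+00, -2.88083857e-01]), 'qd': array([-0.00095279, -0.00293349,  0.00121857,  0.00025921,  0.00038089,
        0.00217278]), 'joint_efforts': array([ 1.38869789e-03, -5.82719314e+01,  2.93048644e+01,  6.99741885e+00,
        6.85591658e-03, -1.58814692e-04]), 'ee_pos': array([0.28289955, 0.61224077, 0.18821762]), 'eef_rot': array([ 3.13992285e+00, -1.40227428e-04, -4.32909939e-01]), 'ft_force': array([ 0.01913661,  0.56377258, -1.49168385]), 'ft_torque': array([-0.00816109,  0.004493  , -0.01653851]), 'grasp_force': 0.0, 'width': 0.08738892305394669}
[[420.18687749   0.         325.78915201]
 [  0.         420.18687749 198.81421432]
 [  0.           0.           1.        ]] [0.44714592 0.04236271 0.8403723 ]
fitting_red 0.75 [246.6, 213.2, 264.9, 237.6] [0.474 0.161 0.07 ] [0.473 0.165 0.07 ]
fitting_yellow 0.55 [397.0, 144.6, 421.4, 167.5] [ 0.606 -0.121  0.07 ] [ 0.608 -0.119  0.07 ]
fitting_yellow 0.54 [322.6, 201.1, 368.5, 251.5] [ 0.474 -0.003  0.07 ] [ 0.474 -0.
[... 187 characters left out ...]
  0.07]
fitting_green 0.82 [284.0, 129.2, 299.9, 153.7] [0.631 0.098 0.07 ] [0.635 0.101 0.07 ]
holder_red 0.86 [412.8, 214.3, 455.2, 257.4] [ 0.459 -0.179  0.018] [ 0.458 -0.173  0.018]
holder_red 0.16 [229.2, 201.3, 281.4, 254.1] [0.472 0.17  0.018] [0.474 0.172 0.018]
holder_yellow 0.93 [265.5, 120.6, 317.5, 169.2] [0.637 0.102 0.018] [0.639 0.101 0.018]
holder_blue 0.65 [377.2, 134.0, 429.7, 181.8] [ 0.613 -0.121  0.018] [ 0.607 -0.115  0.018]
holder_green 0.74 [229.5, 201.0, 280.0, 252.0] [0.474 0.171 0.018] [0.475 0.171 0.018]
bottle 0.62 [187.9, 145.3, 214.8, 169.7] [0.596 0.261 0.085] [0.599 0.261 0.085]
bottle 0.39 [265.0, 119.6, 318.1, 168.5] [0.623 0.097 0.085] [0.622 0.097 0.085]
```

View pics/top0.png

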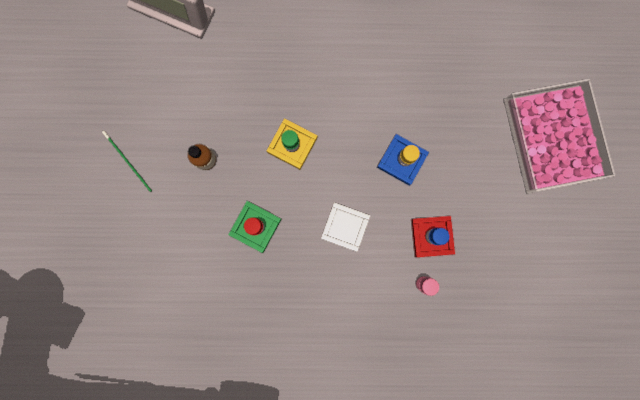

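The picture shows red in the green holder (253,226), green in yellow (290,139), yellow in blue (411,154) and blue in red (440,236). White (346,227) is empty, and the pink look-alike is at (430,287). The network's boxes agree with this, except that white was missed and one yellow hit is really the white holder. Next I'll refine by colour.

```bash
cat >> h.py <<'E'
F={"red":(253,226),"green":(290,139),"yellow":(411,154),"blue":(440,236)}
H={"red":(433,236),"yellow":(292,144),"blue":(403,160),"green":(255,226),"white":(346,227)}
HUE={"red":0,"yellow":24,"blue":110,"green":68}
def blob(c,n,uv,r):
    h=cv2.cvtColor(c["color"],cv2.COLOR_RGB2HSV).astype(int)
    if n=="white": m=(h[...,1]<40)&(h[...,2]>170)
    else: m=(abs((h[...,0]-HUE[n]+90)%180-90)<11)&(h[...,1]>120)&(h[...,2]>50)
    w=np.zeros(m.shape,np.uint8); cv2.circle(w,(int(uv[0]),int(uv[1])),r,1,-1)
    return cv2.findNonZero((m&(w>0)).astype(np.uint8))
E
python3 - <<'E'
from h import *
c=arm.camera("top")
for n,uv in F.items():
    p=blob(c,n,uv,17); (x,y),r=cv2.minEnclosingCircle(p); print("F",n,len(p),round(x),round(y),round(r,1),px2w(c,x,y,.065).round(3))
for n,uv in H.items():
    p=blob(c,n,uv,38); (x,y),s,a=cv2.minAreaRect(p); print("H",n,len(p),round(x),round(y),np.round(s,1),round(a),px2w(c,x,y,.016).round(3))
s=arm.state(); print(s["ee_pos"])
E
```

```text
F red 265 253 226 9.5 [0.473 0.167 0.065]
F green 233 290 139 9.1 [0.637 0.102 0.065]
F yellow 274 409 154 10.0 [ 0.611 -0.122  0.065]
F blue 274 438 236 10.0 [ 0.458 -0.175  0.065]
H red 1202 433 236 [38.9 40.3] 85 [ 0.458 -0.177  0.016]
H yellow 1176 292 143 [38.6 38.7] 28 [0.64  0.102 0.016]
H blue 1084 403 159 [38.  38.1] 29 [ 0.61  -0.119  0.016]
H green 1133 255 226 [38.6 38.4] 28 [0.474 0.172 0.016]
H white 1564 350 229 [60.8 39.6] 20 [ 0.471 -0.014  0.016]
[0.28310433 0.61270832 0.18916706]
```

```bash
python3 -m inch '0.045 0.04 0 0; 0.09 0.08 0 0; 0.135 0.12 0 0; 0.18 0.16 0 0; 0.225 0.2 0 0; 0.27 0.24 0 0; 0.315 0.28 0 0; 0.359 0.324 0 0' 1; python3 -m inch '0 0 0 0; 0 0 0 0; 0 0 0 0; 0 0 0 0; 0 0 0 0; 0 0 0 0; 0 0 0 0; 0 0 0 0'
python3 - <<'E'
from h import *
c=arm.camera("wrist");save(c,"w0")
s=arm.state();print(s["ee_pos"],s["eef_rot"])
E
```

```text
t: 1.6
ee_pos: [0.4737, 0.1664, 0.1896]
eef_rot: [-3.141, -0.001, -0.432]
ft_force: [1.5, -0.2, -0.3]
width: 0.0876
grasp_force: 0.0
t: 2.6
ee_pos: [0.4731, 0.1681, 0.1892]
eef_rot: [3.142, 0.0, -0.433]
ft_force: [-0.5, -0.7, 0.5]
width: 0.0875
grasp_force: 0.0
[0.47313918 0.16803217 0.18915738] [-3.14159233e+00 -1.41921743e-05 -4.32834509e-01]
```

View pics/w0.png

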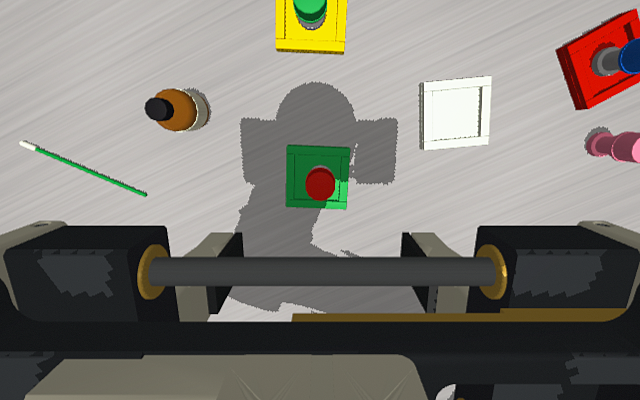

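The wrist view shows the red cap at (320,184) and the white holder at (455,113). I'll check both against the estimate.

Run:
```python
from h import *
c=arm.camera("wrist")
p=blob(c,"red",(320,184),25);(x,y),r=cv2.minEnclosingCircle(p);print("red",x,y,px2w(c,x,y,.066).round(3))
for n,uv,r in(("green",(318,178),45),("white",(455,113),60)):
    p=blob(c,n,uv,r);(x,y),s,a=cv2.minAreaRect(p);print(n,x,y,s,px2w(c,x,y,.012).round(3))
print("white manual",px2w(c,455.5,110,.018).round(3))
```

```text
red 320.0 183.6774139404297 [0.478 0.168 0.066]
green 316.8406066894531 176.66696166992188 (62.723350524902344, 61.8111686706543) [0.477 0.173 0.012]
white 455.00006103515625 113.00001525878906 (118.79393005371094, 118.79393005371094) [ 0.478 -0.005  0.012]
white manual [ 0.481 -0.005  0.018]
```

```bash
python3 -m inch '0.002 -0.001 0.03 0; 0.002 -0.001 0.06 0; 0.002 -0.001 0.09 0; 0.002 -0.001 0.115 0; 0.002 -0.001 0.135 0; 0.002 -0.001 0.149 0; 0.002 -0.001 0.149 0; 0.002 -0.001 0.149 0' 1; python3 -m inch '0 0 0 0; 0 0 0 0; 0 0 0 0; 0 0 0 0; 0 0 0 0; 0 0 0 0; 0 0 0 0; 0 0 0 0' 0
```

```text
t: 3.7
ee_pos: [0.4759, 0.1684, 0.0408]
eef_rot: [-3.141, -0.001, -0.433]
ft_force: [0.3, 0.2, -0.3]
width: 0.0876
grasp_force: 0.0
t: 4.7
ee_pos: [0.4753, 0.1681, 0.0402]
eef_rot: [3.142, 0.0, -0.433]
ft_force: [0.5, 0.1, -0.3]
width: 0.0133
grasp_force: 0.0
```

The grasp failed: the width is 13 mm with no force. I'll look before doing anything else.

Run:
```python
from h import *
s=arm.state();print(s["width"],s["grasp_force"])
c=arm.camera("wrist");d=arm.camera("side");t=arm.camera("top")
im=np.vstack([c["color"],d["color"]]);im=cv2.resize(im,(480,600));cv2.imwrite("pics/m1.png",im[:,:,::-1])
p=blob(t,"red",(253,226),25)
if p is not None:(x,y),r=cv2.minEnclosingCircle(p);print(len(p),x,y,r,px2w(t,x,y,.065))
cv2.imwrite("pics/m2.png",cv2.resize(t["color"][150:300,180:380],(800,600))[:,:,::-1])
```

```text
0.013252751821534826 0.0
```

View pics/m1.png

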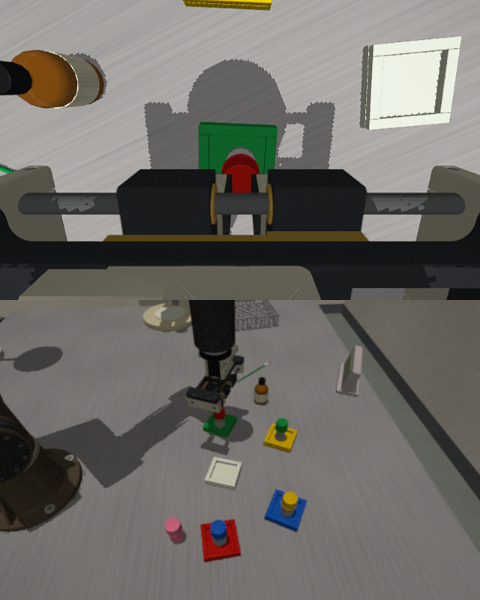

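The red cap still looks upright between or in front of the fingers. I'll zoom in on it.

Run:
```python
from h import *
c=arm.camera("wrist");d=arm.camera("side");s=arm.state();print(s["width"],s["grasp_force"],s["ft_force"])
a=cv2.resize(c["color"][140:340,200:440],(480,400));b=d["color"]
P=lambda c,X:(lambda q:(q[:2]/q[2]).round(0))(c["K"]@(c["R"]@np.array(X)+c["t"]))
print("tcp side px",P(d,s["ee_pos"]),"tcp wrist",P(c,s["ee_pos"]),"green holder side",P(d,[.475,.172,.018]))
u,v=P(d,s["ee_pos"]).astype(int)
e=cv2.resize(b[v-60:v+40,u-60:u+60],(480,400))
cv2.imwrite("pics/m3.png",np.hstack([a,e])[:,:,::-1][:, :960]); im=cv2.imread("pics/m3.png");cv2.imwrite("pics/m3.png",cv2.resize(im,(800,333)))
```

```text
0.0009760728311934428 0.0 [ 0.0306881  -0.4368669   0.44346559]
tcp side px [293. 156.] tcp wrist [322. 227.] green holder side [293. 162.]
```

View pics/m3.png

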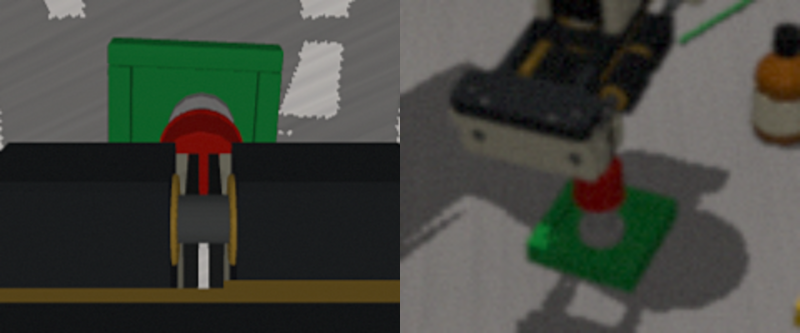

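Run:
```python
from h import *
from scipy.optimize import least_squares
d=arm.camera("side");c=arm.camera("wrist")
print("cams",-c["R"].T@c["t"],-d["R"].T@d["t"])
for n,k,uv,R in(("w",c,(322,215),45),("s",d,(293,150),40)):
    p=blob(k,"red",uv,R)
    if p is None: print(n,"none");continue
    p=p[:,0];print(n,len(p),p.min(0),p.max(0))
    print([px2w(k,*q,z).round(3) for q,z in(((p[:,0].min()+p[:,0].max())/2,p[:,1].min(),).__add__(()) and (((p[:,0].min()+p[:,0].max())/2,p[:,1].min()),z) for z in(.044,.070))])
P=lambda c,X:(lambda q:(q[:2]/q[2]).round(0))(c["K"]@(c["R"]@np.array(X)+c["t"]))
for z in(.044,.07):
  for X in([.475,.168],[.491,.168],[.475,.152],[.459,.168],[.475,.184]): print(z,X,"side",P(d,X+[z]),"wrist",P(c,X+[z]))
g=blob(d,"green",(293,165),45)[:,0];print("green side",g.min(0),g.max(0)); 
for a in((-.038,-.038),(.038,-.038),(.038,.038),(-.038,.038)):
  co,si=np.cos(.49),np.sin(.49);print(P(d,[.475+co*a[0]+si*a[1],.172-si*a[0]+co*a[1],.018]))
```

```text
cams [0.53962261 0.13851096 0.2345717 ] [ 0.47651543 -0.41912248  0.58815936]
w 996 [296 206] [344 256]
[array([0.49 , 0.162, 0.044]), array([0.497, 0.159, 0.07 ])]
s 159 [285 143] [299 159]
[array([0.476, 0.205, 0.044]), array([0.476, 0.175, 0.07 ])]
0.044 [0.475, 0.168] side [292. 155.] wrist [322. 230.]
0.044 [0.491, 0.168] side [300. 154.] wrist [312. 209.]
0.044 [0.475, 0.152] side [293. 160.] wrist [344. 220.]
0.044 [0.459, 0.168] side [285. 155.] wrist [332. 250.]
0.044 [0.475, 0.184] side [292. 150.] wrist [300. 239.]
0.07 [0.475, 0.168] side [292. 145.] wrist [322. 245.]
0.07 [0.491, 0.168] side [300. 145.] wrist [310. 222.]
0.07 [0.475, 0.152] side [292. 151.] wrist [348. 234.]
0.07 [0.459, 0.168] side [284. 146.] wrist [334. 268.]
0.07 [0.475, 0.184] side [292. 140.] wrist [297. 256.]
green side [271 151] [315 182]
[269. 169.]
[301. 179.]
[316. 156.]
[285. 147.]
```

The fitting hasn't moved: the cap is still centred at (0.475, 0.168). The fingers closed without touching it, so I suspect they are actually above the cap. I'll look closer.

Run:
```python
from h import *
c=arm.camera("wrist")
cv2.imwrite("pics/m4.png",cv2.resize(c["color"][190:290,260:390],(780,600),interpolation=cv2.INTER_CUBIC)[:,:,::-1])
print(c["K"])
```

```text
[[306.14162348   0.         321.69181574]
 [  0.         306.14162348 200.91283309]
 [  0.           0.           1.        ]]
```

View pics/m4.png

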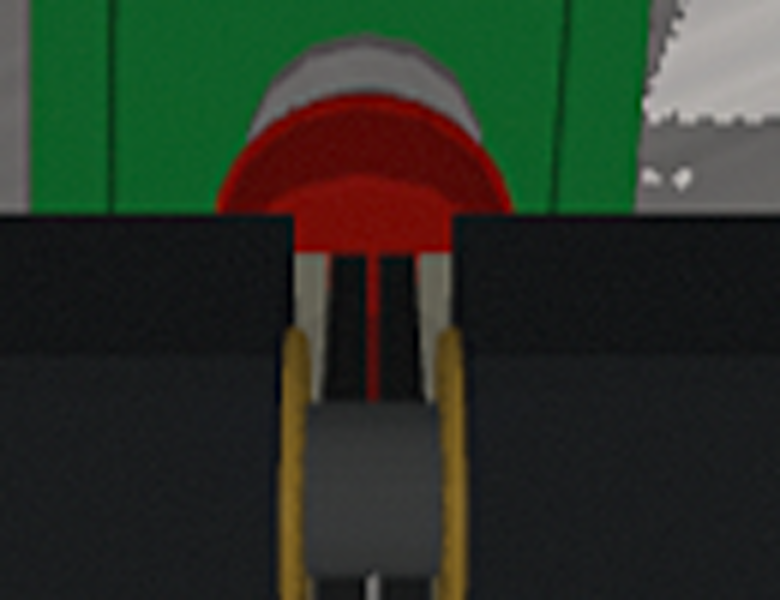

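The finger tips at row 232 lie over the cap top, so they end about 30 mm higher than the reported TCP. I'll open the fingers and measure the tip position from the opening's pixel width, using the known 87.6 mm.

```bash
python3 -m inch '0 0 0 0; 0 0 0 0; 0 0 0 0; 0 0 0 0; 0 0 0 0; 0 0 0 0; 0 0 0 0; 0 0 0 0' 1 | grep -E "ee_pos|width"
python3 - <<'E'
from h import *
c=arm.camera("wrist");s=arm.state()
cc=lambda X:c["R"]@np.array(X)+c["t"]
P=lambda X:(lambda q:(q[:2]/q[2]).round(0))(c["K"]@cc(X))
e=s["ee_pos"];tx=np.array([.9077,-.4196,0]);ty=np.array([-.4196,-.9077,0])
for dz in(0,.01,.02,.03,.04):
  for f in(0,.0095):
    print(dz,f,"depth",cc(e+tx*f+[0,0,dz])[2].round(3),P(e+tx*f-ty*.0438+[0,0,dz]),P(e+tx*f+ty*.0438+[0,0,dz]))
cv2.imwrite("pics/m5.png",cv2.resize(c["color"][200:300,200:440],(800,333),interpolation=cv2.INTER_CUBIC)[:,:,::-1])
E
```

```text
ee_pos: [0.4753, 0.1681, 0.0402]
width: 0.0749
0 0 depth 0.206 [257. 227.] [387. 227.]
0 0.0095 depth 0.204 [256. 214.] [388. 214.]
0.01 0 depth 0.196 [253. 233.] [390. 233.]
0.01 0.0095 depth 0.194 [253. 218.] [391. 218.]
0.02 0 depth 0.187 [250. 238.] [394. 238.]
0.02 0.0095 depth 0.184 [249. 224.] [395. 224.]
0.03 0 depth 0.177 [246. 245.] [397. 245.]
0.03 0.0095 depth 0.175 [245. 230.] [399. 230.]
0.04 0 depth 0.167 [242. 252.] [402. 252.]
0.04 0.0095 depth 0.165 [241. 236.] [403. 236.]
```

View pics/m5.png

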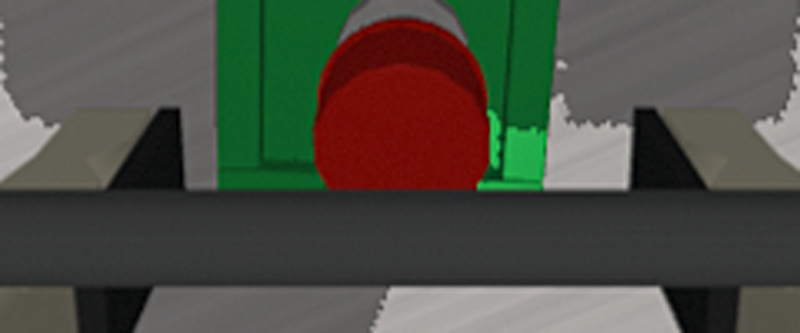

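The tips are about 33 mm short of the reported TCP, at z≈0.073 now. I'll descend 25 mm, which brings the tips to about 0.048, still above the 0.018 rim, and then close.

```bash
python3 -m inch '0 0 0.005 0; 0 0 0.01 0; 0 0 0.015 0; 0 0 0.02 0; 0 0 0.025 0; 0 0 0.025 0; 0 0 0.025 0; 0 0 0.025 0' 1; python3 -m inch '0 0 0 0; 0 0 0 0; 0 0 0 0; 0 0 0 0; 0 0 0 0; 0 0 0 0; 0 0 0 0; 0 0 0 0' 0
```

```text
t: 7.15
ee_pos: [0.4755, 0.1682, 0.0154]
eef_rot: [-3.141, -0.0, -0.433]
ft_force: [-0.2, 0.3, -0.8]
width: 0.0873
grasp_force: 0.0
t: 8.15
ee_pos: [0.4754, 0.1682, 0.0151]
eef_rot: [-3.141, -0.0, -0.433]
ft_force: [0.7, 0.2, 0.5]
width: 0.0312
grasp_force: 30.0
```

Gripped at 31 mm width and 30 N. Next: lift and carry to white.

```bash
python3 -m inch '0 0 -0.01 0; 0 0 -0.025 0; 0 0 -0.045 0; 0 0 -0.07 0; 0 0 -0.09 0; 0 0 -0.105 0; 0 0 -0.11 0; 0 0 -0.11 0' | grep -E "ee_pos|width|grasp"; python3 -m inch '0.008 0.015 0 0; 0.02 0.04 0 0; 0.033 0.068 0 0; 0.046 0.096 0 0; 0.058 0.121 0 0; 0.068 0.141 0 0; 0.075 0.156 0 0; 0.075 0.156 0 0'
python3 - <<'E'
from h import *
c=arm.camera("wrist");save(c,"w2");t=arm.camera("top")
print(px2w(c,320,184,.01))
p=blob(t,"red",(346,227),40)
E
```

```text
ee_pos: [0.4752, 0.1681, 0.1252]
width: 0.0314
grasp_force: 30.0
t: 10.15
ee_pos: [0.4775, -0.0062, 0.1247]
eef_rot: [3.141, 0.001, -0.435]
ft_force: [-0.1, 0.2, -0.9]
width: 0.0311
grasp_force: 30.0
[ 0.48310374 -0.00693978  0.01      ]
```

View pics/w2.png

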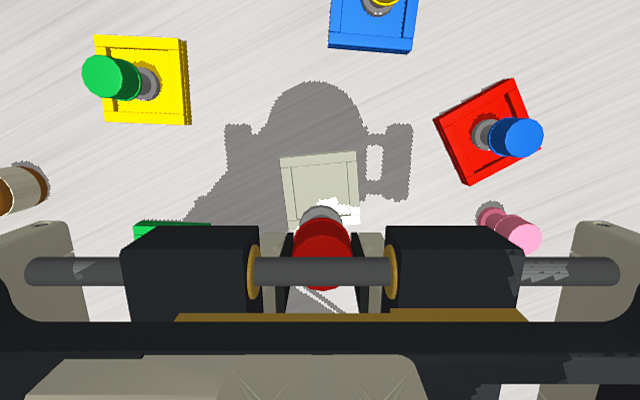

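The held red cap is at (322,255) and the white well is centred at about (320,190), which gives (0.478, -0.005). That agrees with the estimate, so I'll lower, release and rise.

```bash
python3 -m inch '0 0 0.015 0; 0 0 0.04 0; 0 0 0.065 0; 0 0 0.085 0; 0 0 0.098 0; 0 0 0.105 0; 0 0 0.109 0; 0 0 0.109 0'; python3 -m inch '0 0 0 0; 0 0 0 0; 0 0 0 0; 0 0 0 0; 0 0 0 0; 0 0 0 0; 0 0 0 0; 0 0 0 0' 1|grep -E "width|ft_"; python3 -m inch '0 0 -0.02 0; 0 0 -0.05 0; 0 0 -0.08 0; 0 0 -0.11 0; 0 0 -0.13 0; 0 0 -0.14 0; 0 0 -0.14 0; 0 0 -0.14 0'
```

```text
t: 11.25
ee_pos: [0.4782, -0.0049, 0.0163]
eef_rot: [-3.141, -0.0, -0.433]
ft_force: [-0.3, -0.9, -1.5]
width: 0.0308
grasp_force: 30.0
ft_force: [1.4, -0.5, -0.3]
width: 0.0877
t: 13.25
ee_pos: [0.4774, -0.0051, 0.1552]
eef_rot: [3.141, 0.001, -0.433]
ft_force: [0.8, 0.4, -0.8]
width: 0.0875
grasp_force: 0.0
```

```bash
python3 -m inch '0.013 -0.02 0 0; 0.028 -0.045 0 0; 0.044 -0.072 0 0; 0.06 -0.1 0 0; 0.076 -0.125 0 0; 0.09 -0.147 0 0; 0.1 -0.164 0 0; 0.1 -0.164 0 0' 1
python3 - <<'E'
from h import *
c=arm.camera("wrist")
for n in("fitting_green","fitting_red"):
  for r in arm.trace(c,n)[:1]: print(n,r["score"],r["box"])
p=blob(c,"green",(320,200),70);(x,y),r=cv2.minEnclosingCircle(p);print(x,y,r,px2w(c,x,y,.066).round(3))
t=arm.camera("top");p=blob(t,"red",(349,225),25)
if p is not None:(x,y),r=cv2.minEnclosingCircle(p);print("red in white",x,y,r,px2w(t,x,y,.065).round(3))
E
```

```text
t: 14.25
ee_pos: [0.6377, 0.1024, 0.154]
eef_rot: [3.139, 0.002, -0.433]
ft_force: [-1.0, -0.9, 0.5]
width: 0.0877
grasp_force: 0.0
fitting_green 0.89 [298.9, 168.3, 340.8, 208.2]
319.1869201660156 190.12149047851562 18.160429000854492 [0.643 0.102 0.066]
red in white 346.0 225.0 8.602425575256348 [ 0.477 -0.004  0.065]
```

```bash
python3 -m inch '0.002 0 0.025 0; 0.002 0 0.055 0; 0.002 0 0.085 0; 0.002 0 0.11 0; 0.002 0 0.128 0; 0.002 0 0.138 0; 0.002 0 0.138 0; 0.002 0 0.138 0' 1|grep -E "ee_pos|ft_f"; python3 -m inch '0 0 0 0; 0 0 0 0; 0 0 0 0; 0 0 0 0; 0 0 0 0; 0 0 0 0; 0 0 0 0; 0 0 0 0' 0|grep -E "width|grasp"; python3 -m inch '0 0 -0.01 0; 0 0 -0.025 0; 0 0 -0.045 0; 0 0 -0.07 0; 0 0 -0.09 0; 0 0 -0.105 0; 0 0 -0.11 0; 0 0 -0.11 0'
```

```text
ee_pos: [0.6401, 0.1014, 0.0191]
ft_force: [-0.6, 0.2, -0.2]
width: 0.0309
grasp_force: 29.9
t: 17.45
ee_pos: [0.6392, 0.1012, 0.1282]
eef_rot: [-3.141, 0.0, -0.433]
ft_force: [0.5, -0.5, -1.3]
width: 0.0317
grasp_force: 29.9
```

```bash
python3 -m inch '-0.018 0 0 0; -0.045 0.001 0 0; -0.075 0.002 0 0; -0.105 0.002 0 0; -0.135 0.003 0 0; -0.16 0.004 0 0; -0.178 0.004 0 0; -0.178 0.004 0 0'|grep -E "ee_pos|width|grasp"; python3 -m inch '0 0 0.015 0; 0 0 0.04 0; 0 0 0.065 0; 0 0 0.085 0; 0 0 0.098 0; 0 0 0.105 0; 0 0 0.109 0; 0 0 0.109 0';  python3 -m inch '0 0 0 0; 0 0 0 0; 0 0 0 0; 0 0 0 0; 0 0 0 0; 0 0 0 0; 0 0 0 0; 0 0 0 0' 1|grep -E "width|ft_"; python3 -m inch '0 0 -0.02 0; 0 0 -0.05 0; 0 0 -0.08 0; 0 0 -0.11 0; 0 0 -0.13 0; 0 0 -0.14 0; 0 0 -0.14 0; 0 0 -0.14 0'|grep -E "ee_pos|ft"
```

```text
ee_pos: [0.475, 0.1726, 0.1281]
width: 0.031
grasp_force: 29.9
t: 19.45
ee_pos: [0.4763, 0.1723, 0.0193]
eef_rot: [-3.141, -0.0, -0.433]
ft_force: [0.4, -0.3, -0.8]
width: 0.0312
grasp_force: 29.9
ft_force: [0.2, 0.6, 0.4]
width: 0.0876
ee_pos: [0.4756, 0.1718, 0.1581]
ft_force: [-0.3, -0.5, 0.4]
```

```bash
python3 -m inch '0.03 0.025 0 0; 0.065 0.055 0 0; 0.105 0.089 0 0; 0.145 0.123 0 0; 0.185 0.157 0 0; 0.22 0.186 0 0; 0.247 0.208 0 0; 0.247 0.208 0 0' 1|grep -E "ee_"
python3 - <<'E'
from h import *
c=arm.camera("wrist")
for r in arm.trace(c,"fitting_yellow")[:1]: print(r["score"],r["box"])
p=blob(c,"yellow",(320,200),50);(x,y),r=cv2.minEnclosingCircle(p);print(x,y,r,px2w(c,x,y,.066).round(3))
p=blob(c,"blue",(320,190),60);(x,y),s,a=cv2.minAreaRect(p);print("hold",s,px2w(c,x,y,.012).round(3))
t=arm.camera("top")
for n,uv in(("green",(254,226)),("red",(348,225))):
  p=blob(t,n,uv,38);
  if n=="green":
    for r in arm.trace(t,"fitting_green")[:2]: b=r["box"];print(r["score"],b,px2w(t,(b[0]+b[2])/2,(b[1]+b[3])/2,.065).round(3))
E
```

```text
ee_pos: [0.613, -0.1224, 0.1571]
0.56 [304.8, 167.7, 338.4, 210.0]
323.0 190.0 18.43918800354004 [ 0.616 -0.126  0.066]
hold (69.2502670288086, 67.44071960449219) [ 0.614 -0.12   0.012]
```

```bash
python3 -m inch '0.002 0.001 0.025 0; 0.002 0.001 0.055 0; 0.002 0.001 0.085 0; 0.002 0.001 0.11 0; 0.002 0.001 0.13 0; 0.002 0.001 0.141 0; 0.002 0.001 0.141 0; 0.002 0.001 0.141 0' 1|grep -E "ee_pos|ft_f"; python3 -m inch '0 0 0 0; 0 0 0 0; 0 0 0 0; 0 0 0 0; 0 0 0 0; 0 0 0 0; 0 0 0 0; 0 0 0 0' 0|grep -E "width|grasp"; python3 -m inch '0 0 -0.01 0; 0 0 -0.025 0; 0 0 -0.045 0; 0 0 -0.07 0; 0 0 -0.09 0; 0 0 -0.105 0; 0 0 -0.11 0; 0 0 -0.11 0'
```

```text
ee_pos: [0.6152, -0.1218, 0.0191]
ft_force: [0.3, 1.0, 0.4]
width: 0.031
grasp_force: 29.9
t: 25.65
ee_pos: [0.6144, -0.1219, 0.1282]
eef_rot: [-3.141, -0.0, -0.433]
ft_force: [-0.0, 0.4, -2.5]
width: 0.0312
grasp_force: 29.9
```

```bash
python3 -m inch '-0.008 -0.024 0 0; -0.019 -0.058 0 0; -0.031 -0.095 0 0; -0.043 -0.132 0 0; -0.055 -0.168 0 0; -0.064 -0.196 0 0; -0.07 -0.2145 0 0; -0.07 -0.2145 0 0'|grep -E "ee_pos|width|grasp"
python3 - <<'E'
from h import *
c=arm.camera("wrist");t=arm.camera("top");save(t,"t3")
p=blob(c,"yellow",(320,180),45);(x,y),s,a=cv2.minAreaRect(p);print("hold y",s,px2w(c,x,y,.016).round(3))
E
```

```text
ee_pos: [0.6407, 0.103, 0.1273]
width: 0.0313
grasp_force: 29.9
hold y (75.512939453125, 76.23946380615234) [0.644 0.102 0.016]
```

View pics/t3.png

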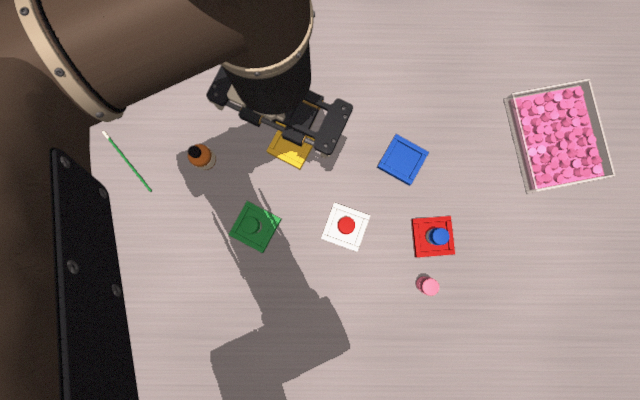

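The green fitting stands in the green holder at about (252,225), red is in white at (346,226), and blue is empty. I'll place yellow now and then go to blue.

```bash
python3 -m inch '0 0 0.015 0; 0 0 0.04 0; 0 0 0.065 0; 0 0 0.085 0; 0 0 0.098 0; 0 0 0.105 0; 0 0 0.109 0; 0 0 0.109 0'|grep -E "ee_|ft_f|grasp";  python3 -m inch '0 0 0 0; 0 0 0 0; 0 0 0 0; 0 0 0 0; 0 0 0 0; 0 0 0 0; 0 0 0 0; 0 0 0 0' 1|grep -E "width|ft_"; python3 -m inch '0 0 -0.02 0; 0 0 -0.05 0; 0 0 -0.08 0; 0 0 -0.11 0; 0 0 -0.13 0; 0 0 -0.14 0; 0 0 -0.14 0; 0 0 -0.14 0'|grep -E "ee_pos|ft"; python3 -m inch '-0.005 0.033 0 0; -0.012 0.083 0 0; -0.02 0.138 0 0; -0.028 0.193 0 0; -0.036 0.245 0 0; -0.043 0.292 0 0; -0.048 0.328 0 0; -0.048 0.328 0 0' 1|grep ee_
python3 - <<'E'
from h import *
c=arm.camera("wrist")
for r in arm.trace(c,"fitting_blue")[:2]: print(r["score"],r["box"])
p=blob(c,"blue",(320,200),60);(x,y),r=cv2.minEnclosingCircle(p);print(x,y,r,px2w(c,x,y,.066).round(3))
p=blob(c,"red",(320,190),60);(x,y),s,a=cv2.minAreaRect(p);print("hold",s,px2w(c,x,y,.016).round(3))
E
```

```text
ee_pos: [0.6412, 0.1021, 0.0194]
ft_force: [0.6, 0.2, -1.5]
grasp_force: 29.9
ft_force: [-0.1, -0.3, -0.1]
width: 0.0873
ee_pos: [0.6403, 0.102, 0.158]
ft_force: [-0.1, -0.1, -0.2]
ee_pos: [0.4579, -0.177, 0.1585]
0.58 [327.6, 239.9, 352.6, 289.4]
0.56 [305.9, 168.6, 341.4, 212.8]
321.2852783203125 190.0337371826172 18.048004150390625 [ 0.462 -0.178  0.066]
hold (100.94770812988281, 68.59982299804688) [ 0.442 -0.18   0.016]
```

```bash
python3 -m inch '0.002 0 0.025 0; 0.002 0 0.055 0; 0.002 0 0.085 0; 0.002 0 0.11 0; 0.002 0 0.13 0; 0.002 0 0.141 0; 0.002 0 0.141 0; 0.002 0 0.141 0' 1|grep -E "ee_pos|ft_f"; python3 -m inch '0 0 0 0; 0 0 0 0; 0 0 0 0; 0 0 0 0; 0 0 0 0; 0 0 0 0; 0 0 0 0; 0 0 0 0' 0|grep -E "width|grasp"; python3 -m inch '0 0 -0.01 0; 0 0 -0.025 0; 0 0 -0.045 0; 0 0 -0.07 0; 0 0 -0.09 0; 0 0 -0.105 0; 0 0 -0.11 0; 0 0 -0.11 0'|grep -E "ee_|width|grasp"; python3 -m inch '0.014 -0.014 0 0; 0.032 -0.032 0 0; 0.052 -0.052 0 0; 0.072 -0.073 0 0; 0.09 -0.092 0 0; 0.105 -0.107 0 0; 0.113 -0.116 0 0; 0.113 -0.116 0 0'
python3 - <<'E'
from h import *
c=arm.camera("wrist")
p=blob(c,"blue",(320,180),45);(x,y),s,a=cv2.minAreaRect(p);print("hold b",s,px2w(c,x,y,.016).round(3))
t=arm.camera("top")
p=blob(t,"yellow",(292,143),38);print(len(p))
E
```

```text
ee_pos: [0.4623, -0.1762, 0.0187]
ft_force: [-0.4, -1.0, -0.0]
width: 0.0314
grasp_force: 29.9
ee_pos: [0.4615, -0.1763, 0.1281]
width: 0.0312
grasp_force: 29.9
t: 34.85
ee_pos: [0.6131, -0.118, 0.1271]
eef_rot: [3.141, 0.001, -0.432]
ft_force: [-1.1, -1.4, -1.5]
width: 0.031
grasp_force: 29.9
hold b (75.63048553466797, 74.57489013671875) [ 0.614 -0.121  0.016]Traceback (most recent call last):
  File "<stdin>", line 5, in <module>
TypeError: object of type 'NoneType' has no len()
```

```bash
python3 -m inch '0 0 0.015 0; 0 0 0.04 0; 0 0 0.065 0; 0 0 0.085 0; 0 0 0.098 0; 0 0 0.105 0; 0 0 0.109 0; 0 0 0.109 0'|grep -E "ee_|ft_f|grasp";  python3 -m inch '0 0 0 0; 0 0 0 0; 0 0 0 0; 0 0 0 0; 0 0 0 0; 0 0 0 0; 0 0 0 0; 0 0 0 0' 1|grep -E "width|ft_"; python3 -m inch '0 0 -0.02 0; 0 0 -0.05 0; 0 0 -0.08 0; 0 0 -0.11 0; 0 0 -0.13 0; 0 0 -0.14 0; 0 0 -0.14 0; 0 0 -0.14 0'|grep -E "ee_pos|ft"; python3 -m inch '-0.017 -0.005 0 0; -0.042 -0.012 0 0; -0.07 -0.02 0 0; -0.1 -0.028 0 0; -0.13 -0.037 0 0; -0.153 -0.043 0 0; -0.17 -0.048 0 0; -0.17 -0.048 0 0' 1|grep ee_
python3 - <<'E'
from h import *
c=arm.camera("wrist")
p=blob(c,"red",(320,200),60);(x,y),r=cv2.minEnclosingCircle(p);print(x,y,r,px2w(c,x,y,.066).round(3))
E
```

```text
ee_pos: [0.613, -0.1185, 0.0194]
ft_force: [0.1, -0.4, -1.2]
grasp_force: 29.9
ft_force: [-0.1, -0.3, -0.2]
width: 0.0876
ee_pos: [0.6122, -0.1184, 0.158]
ft_force: [-0.4, -0.5, 0.6]
ee_pos: [0.4778, -0.0029, 0.1593]
322.5 190.5 18.12466812133789 [ 0.481 -0.005  0.066]
```

```bash
python3 -m inch '0.001 0.001 0.025 0; 0.001 0.001 0.055 0; 0.001 0.001 0.085 0; 0.001 0.001 0.11 0; 0.001 0.001 0.13 0; 0.001 0.001 0.141 0; 0.001 0.001 0.141 0; 0.001 0.001 0.141 0' 1|grep -E "ee_pos|ft_f"; python3 -m inch '0 0 0 0; 0 0 0 0; 0 0 0 0; 0 0 0 0; 0 0 0 0; 0 0 0 0; 0 0 0 0; 0 0 0 0' 0|grep -E "width|grasp"; python3 -m inch '0 0 -0.01 0; 0 0 -0.025 0; 0 0 -0.045 0; 0 0 -0.07 0; 0 0 -0.09 0; 0 0 -0.105 0; 0 0 -0.11 0; 0 0 -0.11 0'|grep -E "ee_|width|grasp"; python3 -m inch '0.006 0.018 0 0; 0.015 0.044 0 0; 0.024 0.072 0 0; 0.034 0.1 0 0; 0.043 0.128 0 0; 0.05 0.15 0 0; 0.056 0.166 0 0; 0.056 0.166 0 0'
python3 - <<'E'
from h import *
c=arm.camera("wrist")
p=blob(c,"red",(320,180),40);(x,y),s,a=cv2.minAreaRect(p);print("hold r",s,px2w(c,x,y,.016).round(3))
E
```

```text
ee_pos: [0.4798, -0.0048, 0.0188]
ft_force: [-0.0, -0.4, -0.1]
width: 0.0313
grasp_force: 30.0
ee_pos: [0.479, -0.0049, 0.1281]
width: 0.0311
grasp_force: 30.0
t: 43.0
ee_pos: [0.4599, -0.1798, 0.1275]
eef_rot: [3.141, 0.001, -0.434]
ft_force: [0.3, 0.2, -1.4]
width: 0.0311
grasp_force: 30.0
hold r (69.38167572021484, 71.75489044189453) [ 0.464 -0.179  0.016]
```

Aligned. I'll place red, rise and back away towards white's side, then check.

```bash
python3 -m inch '0 0 0.015 0; 0 0 0.04 0; 0 0 0.065 0; 0 0 0.085 0; 0 0 0.098 0; 0 0 0.105 0; 0 0 0.109 0; 0 0 0.109 0'|grep -E "ee_|ft_f|grasp";  python3 -m inch '0 0 0 0; 0 0 0 0; 0 0 0 0; 0 0 0 0; 0 0 0 0; 0 0 0 0; 0 0 0 0; 0 0 0 0' 1|grep -E "width|ft_"; python3 -m inch '0 0 -0.02 0; 0 0 -0.06 0; 0 0 -0.1 0; 0 0 -0.14 0; 0 0 -0.18 0; 0 0 -0.21 0; 0 0 -0.22 0; 0 0 -0.22 0'|grep -E "ee_pos|ft"; python3 -m inch '0.02 0.05 0 0; 0.04 0.1 0 0; 0.06 0.15 0 0; 0.08 0.2 0 0; 0.09 0.23 0 0; 0.1 0.25 0 0; 0.1 0.25 0 0; 0.1 0.25 0 0'|grep ee_
python3 - <<'E'
from h import *
t=arm.camera("top");d=arm.camera("side")
cv2.imwrite("pics/end.png",np.vstack([t["color"][100:320,160:500],cv2.resize(d["color"],(640,400))[70:400,180:520]])[:,:,::-1])
E
```

```text
ee_pos: [0.4605, -0.1791, 0.0193]
ft_force: [0.0, -1.2, -2.2]
grasp_force: 30.0
ft_force: [0.4, 0.1, -0.7]
width: 0.0874
ee_pos: [0.4603, -0.179, 0.2391]
ft_force: [-0.3, 0.9, -0.6]
ee_pos: [0.4464, -0.4473, 0.2386]
```

View pics/end.png

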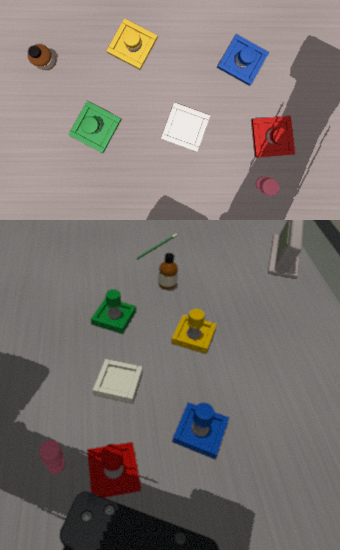

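All four fittings stand upright near the centres of their matching wells: green (93,125), yellow (132,42), blue (246,57) and red (277,135) in the crop. White is empty and the bottle hasn't moved.

```bash
python3 -c "
from rig import arm
print(arm.finish_job())"
```

```text
the job is handed in; nothing more can be done
None
```

I handed the job in at about 47 s of the 141 s allowed: in the final pictures all four fittings stand upright in the holders matching their caps, the white holder is empty and the bottle is where it was, though the hand-in returned no verdict.

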